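# Return the balance weights to their graded block

## Task

The balance check is finished: put the four loose steel weights back into their wooden block, each standing upright and fully down in the recess made for its size, so that they stand in a row in order from the largest to the smallest. They are precision weights: set them down gently, and do not drop them or let any of them fall over.

Things in the scene. Friction and masses are not known exactly. Their poses are not given: they have to be found in the camera images.
- weight_large: The largest of four loose stainless-steel balance weights, about 500 g: an upright plain cylinder 44 mm in diameter and 40 mm high, on it a neck 14 mm in diameter and 8 mm high, on that a knob 24 mm in diameter and 12 mm high (60 mm in all). It starts standing upright on the bench. Origin: centre of its underside; z up along its axis.
- weight_medium: The second largest of four loose stainless-steel balance weights, about 200 g: an upright plain cylinder 33 mm in diameter and 29 mm high, on it a neck 11 mm in diameter and 6 mm high, on that a knob 18 mm in diameter and 10 mm high (45 mm in all). It starts standing upright on the bench. Origin: centre of its underside; z up along its axis.
- weight_small: The third largest of four loose stainless-steel balance weights, about 100 g: an upright plain cylinder 23 mm in diameter and 29 mm high, on it a neck 8 mm in diameter and 5 mm high, on that a knob 14 mm in diameter and 9 mm high (43 mm in all). It starts standing upright on the bench. Origin: centre of its underside; z up along its axis.
- weight_tiny: The smallest of four loose stainless-steel balance weights, about 50 g: an upright plain cylinder 16 mm in diameter and 30 mm high, on it a neck 7 mm in diameter and 4.5 mm high, on that a knob 11 mm in diameter and 8 mm high (42.5 mm in all). It starts standing upright on the bench. Origin: centre of its underside; z up along its axis.
- weight_block: Fixed wooden storage block, 76 x 204 x 28 mm (x, y, z), lying flat on the bench at any yaw, with one row of four round recesses of falling width along its long y axis. Each is 8 mm deep with a flat felt floor and a 3 mm chamfer round its mouth. Origin: centre of its underside; z up.
- recess_large: The largest recess in the block, 54 mm in diameter inside, 8 mm deep, made for the 44 mm weight. At y = -64 mm in the block's frame. Origin: centre of its floor, 20 mm above the bench; its mouth is at z = +8 mm; axes as the block's (z up, y along the row towards the smallest recess).
- recess_medium: The second largest recess in the block, 43 mm in diameter inside, 8 mm deep, made for the 33 mm weight (larger weights do not enter it). At y = -5.5 mm in the block's frame. Origin: centre of its floor, 20 mm above the bench; its mouth is at z = +8 mm; axes as the block's (z up, y along the row towards the smallest recess).
- recess_small: The third largest recess in the block, 32 mm in diameter inside, 8 mm deep, made for the 23 mm weight (larger weights do not enter it). At y = +42 mm in the block's frame. Origin: centre of its floor, 20 mm above the bench; its mouth is at z = +8 mm; axes as the block's (z up, y along the row towards the smallest recess).
- recess_tiny: The smallest recess in the block, 22.5 mm in diameter inside, 8 mm deep, made for the 16 mm weight (larger weights do not enter it). At y = +79.5 mm in the block's frame. Origin: centre of its floor, 20 mm above the bench; its mouth is at z = +8 mm; axes as the block's (z up, y along the row towards the smallest recess).
Mind the look-alikes: they are no part of the job. What is shaped like the weight_large but blue or purple is not meant.

How it is judged:
By the outcome, as a careful person would: the job done as asked, in the order asked, and still so for the second after the job is handed in, with the robot touching nothing.
It also fails if it takes over 128 s, if anything falls off the work surface, if the arm or the gripper's body presses on something with over 40 N, if the wrist force passes 120 N, or if a joint passes its speed limit or range.

## Robot

A 7-joint arm with a two-finger parallel gripper is mounted at the origin on a cart in front of the work surface, level with it; the furniture and walls round the work are solid. World frame = base frame: x ahead of the robot, y to its left, z up, the work surface at z = 0. Lengths are in m, angles in rad, forces in N, time in s.
With the tool pointing down it reaches from about 0.425 to 0.925 m from the base axis. Payload 6.8 kg.
Tool frame: the origin (TCP) lies at the very end of the fingers, on their centre line; the grasp point (between the pads) lies 19 mm behind it (r.grip_point_offset is the distance from the TCP to the grasp point, in m); z points along the fingers, y is the line along which they close (so a half turn about z gives the same grasp; the last joint's range is limited). The gripper opens to 85 mm and grips with 20 to 120 N. Pads are 22 mm wide; open, the fingers measure 114 mm over their backs; the gripper's body (76 mm by 85 mm) begins 54 mm behind the grasp point. The pads swing forward as they close: fully open they stand 13 mm farther back than shut.
Start: joints at [1.169, 0.477, 0.022, 1.555, -0.011, 1.109, -0.083], TCP at [0.195, -0.646, 0.207] pointing down, gripper open.
Joint ranges: [-2.96, 2.96], [-0.34, 2.1], [-1.41, 1.46], [0.24, 2.44], [-1.37, 4.51], [0.17, 1.92], [-2.96, 2.96]. Speed limits (rad/s): [2.39, 2.39, 3.14, 3.14, 3.14, 3.14, 3.14].

## Interface

Orientations are given as a rotation vector (axis times angle).
In Python, from bench import status, eyes, r gives the robot as it stands.
- The arm moves only by the shell command python3 -m crank 'ROWS' [OPENING] [FORCE]. ROWS is JSON, a list of rows, each a list of 6 numbers: the shift along the tool's x, y, z normalised to -1 to 1, where 1 is 0.02 m, then the turn, a rotation vector about the tool's x, y, z normalised to -1 to 1, where 1 is 45 degrees. A call has 1 to 12 rows; each row shifts and turns the commanded pose from where the row before left it, along the tool's axes as they then stand; what a row does not reach is not made up. A row lasts 1/10 s, in which the tool goes at most 50 mm and 8.59 degrees, less where a joint would pass 70% of its speed; a pose out of reach is approached as far as the arm can. A call with a number of a shift or a turn outside -1 to 1 is refused whole. A call with a gripper value outside its range is refused whole. OPENING is the opening, from 0 (shut) to 1 (fully open), set as the call begins (- or left out, the last holds). The fingers move at their own pace and stop on an object; FORCE is the grip in N (left out, the last holds). Time passes only in rows, so rows that do not move let the fingers close. It gives the time, the measured TCP pose, the force, the opening and the grip force at its end, in the units of the state.
- status.get_obs(): the state, without advancing time (a new reading comes with each control period).
- eyes.grab_frame(name): name is "side" or "top"; returns a dict with "image" (400x640x3 uint8, red, green, blue), "depth" (400x640 float32, m along the optical axis (not along the pixel's ray), 0 where there is no reading), "fovy" (degrees; the focal length in pixels is half the picture's height over the tangent of half this angle, whatever the lens; pixels are square), "cx", "cy" (the principal point, pixels), "world_to_cam" (4x4, takes a point from world to camera coordinates). Camera axes: x right, y up, looking along -z (the intrinsics and any distortion apply to the point x, -y, -z); pixel columns grow to the right and rows downward; lengths in m; the calibration is good to about 2 mm. A picture is of the moment at which its call begins.
- r.hand_in(): hands the job in; it is judged then, once.
The state is a dict: "clock": time; "joints": joint angles; "qvel": joint speeds; "tau": joint torques, N m; "tcp_pos": TCP position; "orientation": TCP orientation; "contact_force": force on the tool from outside, world axes, zero at the start; "moment": the same for the moment, N m; "grip_width": finger opening in m; "gripper_force": force on a finger pad.
Only numpy, scipy, OpenCV 4.12 (cv2) and the standard library are available. Lean on these libraries where they do the work, as an engineer would, in place of code of your own. Each camera call takes 0.05 s, during which the arm holds its last target. There are 200 camera calls.

## Working session

There is one attempt and no reset: what is moved stays moved. The work goes in short steps, Python scripts to look and compute and a shell command to move; the robot and the scene stay as the last step left them, time stands still between calls to the robot, and variables do not carry over. Pictures are saved under pics/ and viewed, at most 14 in all, crops included, and the job is handed in when it is done.

```bash
ls; mkdir -p pics; python3 - <<'E'
from bench import status, eyes, r
import cv2, numpy as np
o=status.get_obs(); print({k:np.round(v,3) for k,v in o.items()}, r.grip_point_offset)
for n in ("side","top"):
    f=eyes.grab_frame(n); cv2.imwrite(f"pics/{n}0.png",f["image"][:,:,::-1]); np.savez(f"{n}0.npz",**f)
    print(n,{k:v for k,v in f.items() if k not in("image","depth")})
E
```

```text
pics
{'clock': np.float64(0.0), 'joints': array([ 1.169,  0.478,  0.022,  1.556, -0.012,  1.109, -0.083]), 'qvel': array([-0.001, -0.002,  0.   , -0.001,  0.002, -0.   ,  0.001]), 'tau': array([ 1.0000e-03, -5.9646e+01,  1.6080e+00, -2.8121e+01,  1.2000e-02,
        9.0000e-03,  0.0000e+00]), 'tcp_pos': array([ 0.195, -0.645,  0.206]), 'orientation': array([-3.106e+00, -4.600e-01,  1.000e-03]), 'contact_force': array([-0.575,  0.48 ,  0.014]), 'moment': array([-0.027,  0.034, -0.057]), 'gripper_force': np.float64(0.0), 'grip_width': np.float64(0.086)} 0.0187
side {'fovy': 55.14978511085098, 'cx': 322.0698210581078, 'cy': 205.14620687413827, 'world_to_cam': array([[ 0.96042207, -0.27852282,  0.00380649, -0.44603445],
       [ 0.0911919 ,  0.32730798,  0.94050706, -0.13139028],
       [-0.26319857, -0.90293661,  0.33975283, -0.69407333],
       [ 0.        ,  0.        ,  0.        ,  1.        ]])}
top {'fovy': 46.648905709098415, 'cx': 316.11089601766827, 'cy': 204.13059177289384, 'world_to_cam': array([[ 0.01820364, -0.99972411,  0.0148436 ,  0.03908646],
       [ 0.99759149,  0.01915464,  0.06666573, -0.47168284],
       [-0.06693166,  0.01359429,  0.99766495, -1.12939116],
       [ 0.        ,  0.        ,  0.        ,  1.        ]])}
```

View pics/top0.png

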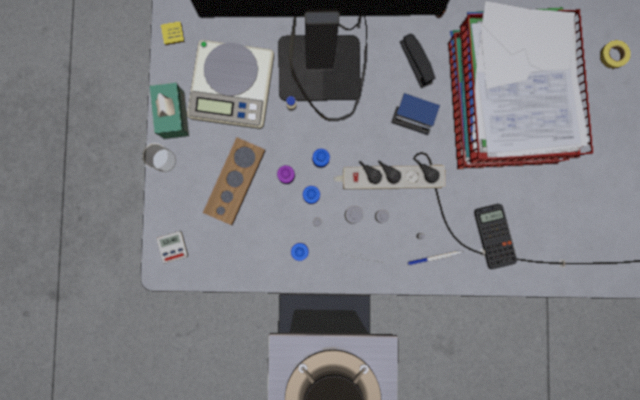

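View pics/side0.png

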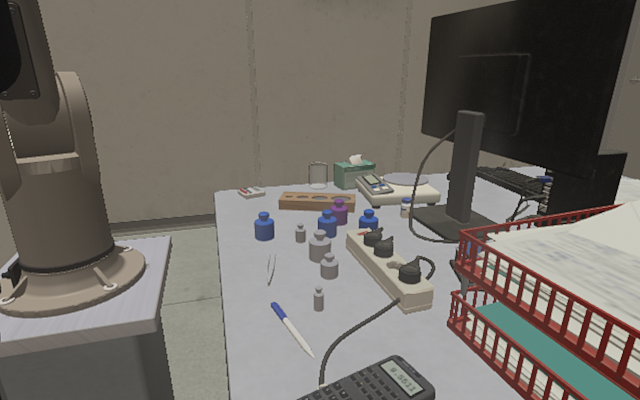

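The top view shows four plain steel weights: large (353,214), medium (381,215), small (317,222) and tiny (420,236). The look-alikes are blue at (321,157), (311,194), (300,251) and purple at (286,174). The block runs from its large recess at (245,153) to its tiny one at (221,211). I choose the four steel ones. Next I measure them and check with a close crop.

```bash
cat > h.py <<'E'
import numpy as np, cv2
def world(f):
    d=f["depth"].astype(float); h,w=d.shape; F=h/2/np.tan(np.radians(float(f["fovy"]))/2)
    u,v=np.meshgrid(np.arange(w),np.arange(h))
    P=np.stack([(u-f["cx"])*d/F,-(v-f["cy"])*d/F,-d],-1); T=np.linalg.inv(f["world_to_cam"])
    P=P@T[:3,:3].T+T[:3,3]; P[d==0]=np.nan; return P
def proj(f,p):
    F=200/np.tan(np.radians(float(f["fovy"]))/2); c=f["world_to_cam"]@np.append(p,1)
    return np.array([f["cx"]+F*c[0]/-c[2],f["cy"]-F*c[1]/-c[2]])
W=dict(large=(.060,.040,.022,.012),medium=(.045,.029,.0165,.009),small=(.043,.029,.0115,.007),tiny=(.0425,.030,.008,.0055))
E
python3 - <<'E'
from h import *
px=dict(top=dict(large=(353,214),medium=(381,215),small=(317,222),tiny=(420,236)),
 side=dict(large=(319,246),medium=(329,265),small=(300,232),tiny=(318,298)))
for n in px:
    f=np.load(n+"0.npz"); P=world(f)
    for k,(u,v) in px[n].items():
        Q=P[v-20:v+21,u-20:u+21].reshape(-1,3); H,hb,R,rk=W[k]
        # near px
        c=P[v,u]
        for _ in range(4):
            d=np.hypot(*(Q-c)[:,:2].T); m=(d<R+.008)&(Q[:,2]>.012)&(Q[:,2]<H+.02); c=np.nanmedian(Q[m],0)
        kn=m&(Q[:,2]>H-.008)
        print(n,k,"all",np.round(c,4),m.sum(),"bbox mid",np.round((np.nanmin(Q[m],0)+np.nanmax(Q[m],0))/2,4),"knob",np.round(np.nanmean(Q[kn],0),4),kn.sum(),"zmax",np.nanmax(Q[m,2]).round(4))
    B=P[120:240,190:280] if n=="top" else P[180:225,265:370]
    Q=B.reshape(-1,3); m=(Q[:,2]>.022)&(Q[:,2]<.036)&(Q[:,0]>.3)&(Q[:,0]<.75)
    cc,_=cv2.connectedComponents(np.uint8(m.reshape(B.shape[:2]))); 
    num,lab,st,_=cv2.connectedComponentsWithStats(np.uint8(m.reshape(B.shape[:2]))); i=1+np.argmax(st[1:,4]); q=Q[(lab==i).ravel()]
    print(n,"block",cv2.minAreaRect(q[:,:2].astype(np.float32)),q.mean(0))
f=np.load("top0.npz"); im=f["image"][:,:,::-1]
cv2.imwrite("pics/crop1.png",cv2.resize(np.ascontiguousarray(im[125:265,195:440]),None,fx=3.2,fy=3.2,interpolation=cv2.INTER_CUBIC))
E
```

```text
top large all [ 0.4451 -0.043   0.0402] 266 bbox mid [ 0.4461 -0.0447  0.0379] knob [ 0.4458 -0.0451  0.0578] 80 zmax 0.0634
top medium all [ 0.4435 -0.113   0.0285] 147 bbox mid [ 0.4442 -0.1148  0.0306] knob [ 0.4435 -0.1147  0.0424] 44 zmax 0.0481
top small all [0.4263 0.0453 0.0298] 67 bbox mid [0.4266 0.0451 0.0351] knob [0.4271 0.0447 0.0409] 27 zmax 0.0454
top tiny all [ 0.3971 -0.208   0.0292] 44 bbox mid [ 0.3971 -0.2095  0.0282] knob [ 0.3971 -0.21    0.0407] 17 zmax 0.0441
top block ((0.5239034295082092, 0.2509266436100006), (0.07746535539627075, 0.20440275967121124), 67.86150360107422) [0.51599496 0.25369786 0.02680869]
side large all [ 0.4417 -0.0574  0.0369] 481 bbox mid [ 0.4452 -0.0501  0.0359] knob [ 0.4453 -0.0506  0.0564] 75 zmax 0.0597
side medium all [ 0.4416 -0.1236  0.0272] 299 bbox mid [ 0.4438 -0.1189  0.0285] knob [ 0.4436 -0.1198  0.0414] 56 zmax 0.0447
side small all [0.4262 0.0371 0.0268] 122 bbox mid [0.4271 0.0411 0.0271] knob [0.4272 0.0403 0.0387] 25 zmax 0.0419
side tiny all [ 0.3959 -0.2161  0.0268] 162 bbox mid [ 0.3966 -0.2144  0.0271] knob [ 0.3972 -0.2139  0.0386] 35 zmax 0.0421
side block ((0.524229109287262, 0.24812719225883484), (0.0816567987203598, 0.2034541815519333), 66.96674346923828) [0.5168817  0.24906172 0.02562394]
```

View pics/crop1.png

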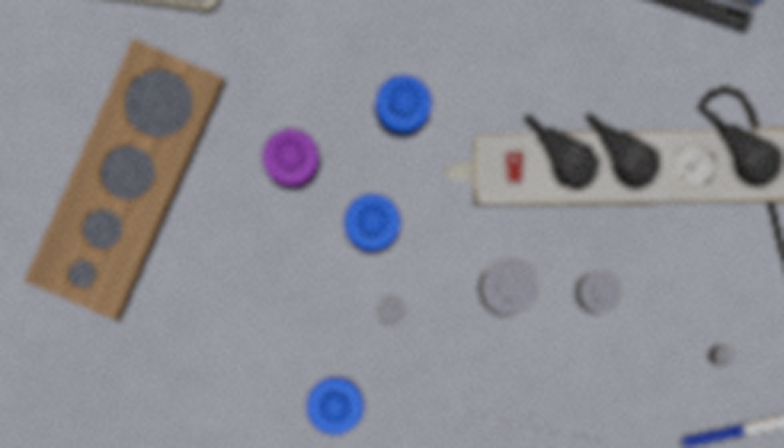

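The crop shows steel large at (508,287), medium at (598,292), small at (390,310) and tiny at (720,355). The blue and purple ones are clearly different. The recesses run from (158,102) for large down to (82,273) for tiny. I'll turn the tool so its x axis lies along the row and its y axis lies across it, which also clears the neighbours at pick-up.

```bash
cat > go.py <<'E'
import sys, numpy as np
from scipy.spatial.transform import Rotation as Ro
from bench import status
o=status.get_obs(); R=Ro.from_rotvec(o["orientation"]).as_matrix(); p=np.array(o["tcp_pos"])
C=np.array([.5239,.2509]); yb=np.array([-.926,.377])
T=dict(large=(.4458,-.045),medium=(.4435,-.1147),small=(.4271,.0447),tiny=(.3971,-.210),
 rlarge=C-.064*yb,rmedium=C-.0055*yb,rsmall=C+.042*yb,rtiny=C+.0795*yb)
print("t",round(o["clock"],2),"p",p.round(4),"yaw",np.degrees(np.arctan2(R[1,0],R[0,0])).round(2),"toolz",R[:,2].round(4),"w",round(o["grip_width"],4),"gf",round(o["gripper_force"],1),"F",np.round(o["contact_force"],1))
for a in sys.argv[1:]:
    k,z=a.split(","); d=np.append(T[k],float(z))-p
    print(a,"shift in units of 20mm, tool xyz:",(R.T@d/.02).round(3))
E
python3 go.py large,.12
python3 -m crank '[[0,0,0,0,0,0.19],[0,0,0,0,0,0.19],[0,0,0,0,0,0.19],[0,0,0,0,0,0.19],[0,0,0,0,0,0.105],[0,0,0,0,0,0]]' 0.7
python3 go.py large,.12
```

```text
t 0.1 p [ 0.1953 -0.6455  0.2064] yaw 16.84 toolz [-6.0e-04  1.5e-03 -1.0e+00] w 0.0855 gf 0.0 F [ 0.3 -0.1 -0.2]
large,.12 shift in units of 20mm, tool xyz: [ 20.685 -25.105   4.36 ]
clock: 0.7
tcp_pos: [0.1955, -0.6457, 0.2067]
orientation: [-3.082, 0.602, 0.001]
contact_force: [0.3, -0.4, -0.9]
grip_width: 0.0596
gripper_force: 0.0
t 0.7 p [ 0.1955 -0.6457  0.2067] yaw -22.12 toolz [-6.e-04  9.e-04 -1.e+00] w 0.0596 gf 0.0 F [ 0.3 -0.4 -0.9]
large,.12 shift in units of 20mm, tool xyz: [  0.291 -32.533   4.356]
```

```bash
python3 -m crank '[[0.3,-0.5,0,0,0,0],[0.5,-1,0,0,0,0],[0.5,-1,0,0,0,0],[0.5,-1,0,0,0,0],[0.5,-1,0,0,0,0],[0,-1,0,0,0,0],[0,-1,0,0,0,0],[0,-1,0,0,0,0],[0,-1,0,0,0,0],[0,-1,0,0,0,0],[0,-1,0,0,0,0],[0,-1,0,0,0,0]]'
python3 -m crank '[[0,-1,0,0,0,0],[0,-1,0,0,0,0],[0,-1,0,0,0,0],[0,-1,0,0,0,0],[0,-1,0,0,0,0],[0,-1,0,0,0,0],[0,-1,0,0,0,0],[0,-1,0,0,0,0],[0,-1,0,0,0,0],[0,-1,0,0,0,0],[0,-1,0,0,0,0],[0,-1,0,0,0,0]]'
python3 go.py large,.12
```

```text
clock: 1.9
tcp_pos: [0.3254, -0.4487, 0.2073]
orientation: [-3.084, 0.597, -0.0]
contact_force: [0.7, -0.7, 0.5]
grip_width: 0.0596
gripper_force: 0.0
clock: 3.1
tcp_pos: [0.4152, -0.2263, 0.2074]
orientation: [3.084, -0.597, 0.0]
contact_force: [0.4, -0.3, -0.2]
grip_width: 0.0598
gripper_force: 0.0
t 3.1 p [ 0.4152 -0.2263  0.2074] yaw -21.92 toolz [ 2.e-04 -0.e+00 -1.e+00] w 0.0598 gf 0.0 F [ 0.4 -0.3 -0.2]
large,.12 shift in units of 20mm, tool xyz: [-1.964 -8.979  4.368]
```

```bash
python3 -m crank '[[-0.2,-1,0.4,0,0,0],[-0.2,-1,0.4,0,0,0],[-0.2,-1,0.4,0,0,0],[-0.2,-1,0.5,0,0,0],[-0.2,-1,0.5,0,0,0],[-0.2,-1,0.5,0,0,0],[-0.2,-1,0.5,0,0,0],[-0.2,-1,0.5,0,0,0],[-0.3,-0.8,0.5,0,0,0],[0,0,0,0,0,0],[0,0,0,0,0,0]]'
python3 go.py large,.08
python3 - <<'E'
from h import *; from bench import eyes
import cv2
for n in("top","side"):
    f=eyes.grab_frame(n); np.savez(n+"1.npz",**f)
    im=f["image"][:,:,::-1]; c=im[130:270,250:450] if n=="top" else im[120:320,220:460]
    cv2.imwrite(f"pics/{n}1.png",cv2.resize(np.ascontiguousarray(c),None,fx=2,fy=2,interpolation=cv2.INTER_CUBIC))
E
python3 - <<'E'
import cv2,numpy as np
a=cv2.imread("pics/top1.png");b=cv2.imread("pics/side1.png")
h=max(a.shape[0],b.shape[0]); s=np.zeros((h,800,3),np.uint8)
a=cv2.resize(a,(320,224)); s[:224,:320]=a; s[:b.shape[0],320:]=b
cv2.imwrite("pics/both1.png",s)
E
```

```text
clock: 4.2
tcp_pos: [0.4457, -0.0504, 0.1235]
orientation: [3.084, -0.598, -0.0]
contact_force: [-0.2, 0.2, 0.7]
grip_width: 0.0599
gripper_force: 0.0
t 4.2 p [ 0.4457 -0.0504  0.1235] yaw -21.96 toolz [-2.e-04 -2.e-04 -1.e+00] w 0.0599 gf 0.0 F [-0.2  0.2  0.7]
large,.08 shift in units of 20mm, tool xyz: [-0.095 -0.252  2.173]
```

View pics/both1.png

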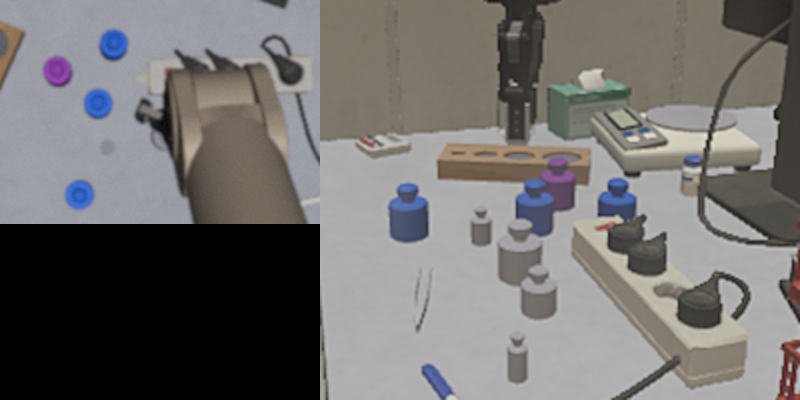

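The top half is hidden by the arm, at (215,120). The side half shows the open fingers at (518,140), in line above the large weight at (519,235), with medium at (539,295) clear of them. I go down slowly, close and lift a little.

```bash
python3 -m crank '[[-0.1,-0.2,0.6,0,0,0],[0,0,0.8,0,0,0],[0,0,0.8,0,0,0],[0,0,0.8,0,0,0],[0,0,0.8,0,0,0],[0,0,0.7,0,0,0],[0,0,0.5,0,0,0],[0,0,0.4,0,0,0],[0,0,0.25,0,0,0],[0,0,0,0,0,0],[0,0,0,0,0,0]]'
python3 go.py large,.010
```

```text
clock: 5.4
tcp_pos: [0.4458, -0.0461, 0.0105]
orientation: [-3.083, 0.602, -0.001]
contact_force: [0.5, -0.1, 1.1]
grip_width: 0.0599
gripper_force: 0.0
t 5.4 p [ 0.4458 -0.0461  0.0105] yaw -22.09 toolz [ 5.e-04 -0.e+00 -1.e+00] w 0.0599 gf 0.0 F [ 0.5 -0.1  1.1]
large,.010 shift in units of 20mm, tool xyz: [-0.02  -0.05   0.027]
```

```bash
python3 -m crank '[[0,0,0,0,0,0],[0,0,0,0,0,0],[0,0,0,0,0,0],[0,0,0,0,0,0],[0,0,0,0,0,0],[0,0,0,0,0,0]]' 0.4 40
python3 go.py
python3 -m crank '[[0,0,-0.2,0,0,0],[0,0,-0.5,0,0,0],[0,0,-0.8,0,0,0],[0,0,-1,0,0,0],[0,0,-1,0,0,0],[0,0,-1,0,0,0],[0,0,-0.8,0,0,0],[0,0,-0.3,0,0,0],[0,0,0,0,0,0]]'
python3 go.py rlarge,.115
```

```text
clock: 6.0
tcp_pos: [0.4465, -0.0457, 0.0113]
orientation: [-3.083, 0.601, -0.003]
contact_force: [-2.2, 1.9, 8.4]
grip_width: 0.0408
gripper_force: 39.3
t 6.0 p [ 0.4465 -0.0457  0.0113] yaw -22.08 toolz [ 2.1e-03  2.0e-04 -1.0e+00] w 0.0408 gf 39.3 F [-2.2  1.9  8.4]
clock: 6.9
tcp_pos: [0.4457, -0.0462, 0.123]
orientation: [-3.083, 0.602, -0.002]
contact_force: [-0.7, 0.1, -5.3]
grip_width: 0.0403
gripper_force: 41.3
t 6.9 p [ 0.4457 -0.0462  0.123 ] yaw -22.1 toolz [ 1.4e-03 -2.0e-04 -1.0e+00] w 0.0403 gf 41.3 F [-0.7  0.1 -5.3]
rlarge,.115 shift in units of 20mm, tool xyz: [  1.233 -15.232   0.408]
```

```bash
cat > look.py <<'E'
import sys; from h import *; from bench import eyes
n,out,u0,v0,u1,v1=sys.argv[1],sys.argv[2],*map(int,sys.argv[3:7]); f=eyes.grab_frame(n); np.savez(out+".npz",**f)
c=np.ascontiguousarray(f["image"][v0:v1,u0:u1,::-1]); s=min(800/c.shape[1],600/c.shape[0],4)
cv2.imwrite(f"pics/{out}.png",cv2.resize(c,None,fx=s,fy=s,interpolation=cv2.INTER_CUBIC))
E
python3 look.py side s2 250 130 400 270
```

```text
(no output)
```

View pics/s2.png

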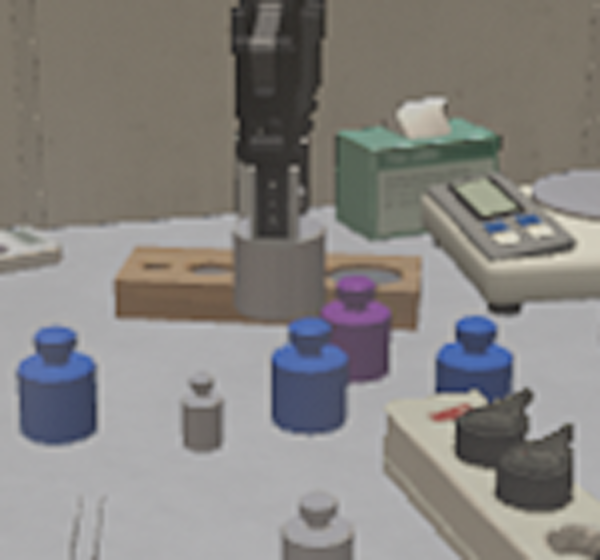

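```bash
python3 - <<'E'
from h import *
f=np.load("s2.npz"); P=world(f)
for u in (316,318,320,322,328): print(u,[ (v,*P[v,u].round(3)) for v in range(180,214,3)])
print(proj(f,[.4457,-.0462,.123]))
E
```

```text
316 [(180, np.float64(0.43), np.float64(-0.077), np.float64(0.172)), (183, np.float64(0.43), np.float64(-0.079), np.float64(0.167)), (186, np.float64(0.43), np.float64(-0.076), np.float64(0.161)), (189, np.float64(0.431), np.float64(-0.075), np.float64(0.155)), (192, np.float64(0.432), np.float64(-0.071), np.float64(0.148)), (195, np.float64(0.433), np.float64(-0.065), np.float64(0.14)), (198, np.float64(0.433), np.float64(-0.066), np.float64(0.134)), (201, np.float64(0.433), np.float64(-0.066), np.float64(0.129)), (204, np.float64(0.433), np.float64(-0.065), np.float64(0.123)), (207, np.float64(0.433), np.float64(-0.068), np.float64(0.118)), (210, np.float64(0.433), np.float64(-0.065), np.float64(0.111)), (213, np.float64(0.507), np.float64(0.204), np.float64(-0.002))]
318 [(180, np.float64(0.434), np.float64(-0.078), np.float64(0.172)), (183, np.float64(0.434), np.float64(-0.077), np.float64(0.166)), (186, np.float64(0.434), np.float64(-0.078), np.float64(0.161)), (189, np.float64(0.434), np.float64(-0.077), np.float64(0.155)), (192, np.float64(0.436), np.float64(-0.071), np.float6
[... 2136 characters left out ...]
65), np.float64(-0.004)), (186, np.float64(0.461), np.float64(-0.048), np.float64(0.15)), (189, np.float64(0.457), np.float64(-0.064), np.float64(0.149)), (192, np.float64(0.456), np.float64(-0.066), np.float64(0.144)), (195, np.float64(0.456), np.float64(-0.066), np.float64(0.138)), (198, np.float64(0.457), np.float64(-0.064), np.float64(0.132)), (201, np.float64(0.456), np.float64(-0.066), np.float64(0.127)), (204, np.float64(0.456), np.float64(-0.067), np.float64(0.121)), (207, np.float64(0.456), np.float64(-0.066), np.float64(0.115)), (210, np.float64(0.496), np.float64(0.061), np.float64(0.059)), (213, np.float64(0.492), np.float64(0.048), np.float64(0.057))]
[319.62932738 199.98218667]
```

```bash
python3 - <<'E'
from h import *
f=np.load("side1.npz"); P=world(f)
for u in (312,315,318,321,324): print(u,[ (v,*map(float,P[v,u].round(3))) for v in range(170,200,2)])
im=f["image"][150:205,295:345,::-1]; cv2.imwrite("pics/s1z.png",cv2.resize(np.ascontiguousarray(im),None,fx=10,fy=10,interpolation=cv2.INTER_NEAREST))
E
```

```text
312 [(170, 0.416, -0.103, 0.198), (172, 0.551, 0.413, 0.053), (174, 0.551, 0.41, 0.047), (176, 0.551, 0.411, 0.04), (178, 0.551, 0.413, 0.033), (180, 0.551, 0.413, 0.027), (182, 0.551, 0.412, 0.02), (184, 0.551, 0.414, 0.013), (186, 0.55, 0.409, 0.008), (188, 0.55, 0.41, 0.001), (190, 0.549, 0.407, -0.004), (192, 0.542, 0.38, -0.002), (194, 0.515, 0.276, 0.027), (196, 0.513, 0.268, 0.024), (198, 0.508, 0.251, 0.024)]
315 [(170, 0.421, -0.105, 0.198), (172, 0.424, -0.093, 0.191), (174, 0.425, -0.09, 0.187), (176, 0.425, -0.09, 0.183), (178, 0.425, -0.09, 0.18), (180, 0.425, -0.09, 0.176), (182, 0.425, -0.091, 0.173), (184, 0.425, -0.09, 0.169), (186, 0.425, -0.091, 0.166), (188, 0.425, -0.09, 0.162), (190, 0.427, -0.082, 0.155), (192, 0.427, -0.083, 0.152), (194, 0.524, 0.278, 0.025), (196, 0.522, 0.268, 0.023), (198, 0.521, 0.265, 0.018)]
318 [(170, 0.425, -0.108, 0.199), (172, 0.43, -0.093, 0.191), (174, 0.43, -0.093, 0.187), (176, 0.432, -0.084, 0.181), (178, 0.431, -0.088, 0.179), (180, 0.429, -0.093, 0.177), (182, 0.43, -0.092, 0.173), (184, 0.43, -0.091, 0.169), (186, 0.43, -0.0
[... 348 characters left out ...]
95, 0.177), (182, 0.435, -0.093, 0.173), (184, 0.434, -0.096, 0.17), (186, 0.435, -0.094, 0.166), (188, 0.435, -0.094, 0.162), (190, 0.436, -0.089, 0.157), (192, 0.437, -0.087, 0.153), (194, 0.54, 0.273, 0.026), (196, 0.538, 0.265, 0.022), (198, 0.536, 0.258, 0.019)]
324 [(170, 0.435, -0.11, 0.198), (172, 0.441, -0.089, 0.189), (174, 0.442, -0.088, 0.185), (176, 0.441, -0.089, 0.182), (178, 0.441, -0.089, 0.178), (180, 0.442, -0.088, 0.174), (182, 0.442, -0.088, 0.171), (184, 0.441, -0.09, 0.168), (186, 0.442, -0.089, 0.164), (188, 0.441, -0.089, 0.16), (190, 0.442, -0.089, 0.156), (192, 0.577, 0.368, -0.001), (194, 0.548, 0.269, 0.026), (196, 0.545, 0.26, 0.023), (198, 0.545, 0.257, 0.018)]
```

View pics/s1z.png

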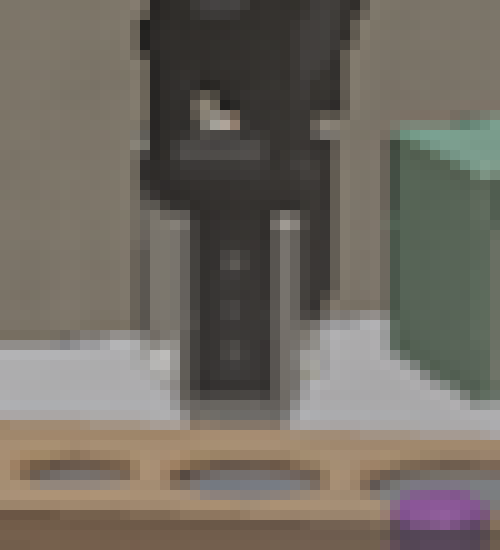

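The zoom shows the pad ends at (235,425), about 26 mm above the reported TCP. So at this opening the pads hold only the top 4–5 mm of the body. I'll set the weight back where it stood and regrip lower.

```bash
python3 -m crank '[[0,0,0.3,0,0,0],[0,0,0.8,0,0,0],[0,0,1,0,0,0],[0,0,1,0,0,0],[0,0,1,0,0,0],[0,0,0.7,0,0,0],[0,0,0.3,0,0,0],[0,0,0.2,0,0,0],[0,0,0.1,0,0,0],[0,0,0.1,0,0,0],[0,0,0,0,0,0]]'
python3 go.py
```

```text
clock: 8.05
tcp_pos: [0.4458, -0.0461, 0.0125]
orientation: [-3.083, 0.602, -0.001]
contact_force: [0.0, -0.2, -5.4]
grip_width: 0.0411
gripper_force: 41.3
t 8.05 p [ 0.4458 -0.0461  0.0125] yaw -22.09 toolz [ 7.e-04 -1.e-04 -1.e+00] w 0.0411 gf 41.3 F [ 0.  -0.2 -5.4]
```

```bash
python3 -m crank '[[0,0,0.05,0,0,0],[0,0,0.05,0,0,0],[0,0,0,0,0,0]]'
python3 -m crank '[[0,0,0,0,0,0],[0,0,0,0,0,0],[0,0,0,0,0,0]]' 0.7
python3 -m crank '[[0,0,0.3,0,0,0],[0,0,0.2,0,0,0],[0,0,0.2,0,0,0],[0,0,0,0,0,0]]'
python3 look.py side s3 280 180 360 240
```

```text
clock: 8.35
tcp_pos: [0.446, -0.0461, 0.0114]
orientation: [3.083, -0.602, 0.002]
contact_force: [-4.2, 0.3, 8.5]
grip_width: 0.0407
gripper_force: 43.3
clock: 8.65
tcp_pos: [0.446, -0.0461, 0.0105]
orientation: [-3.083, 0.602, -0.001]
contact_force: [0.2, -0.7, -0.5]
grip_width: 0.0599
gripper_force: 0.0
clock: 9.05
tcp_pos: [0.4449, -0.0461, -0.0044]
orientation: [3.083, -0.602, -0.002]
contact_force: [0.7, 0.2, 0.2]
grip_width: 0.0601
gripper_force: 0.0
```

View pics/s3.png

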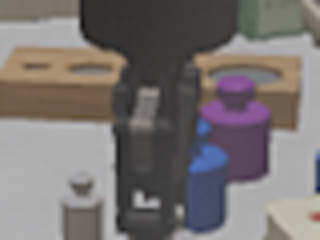

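```bash
python3 - <<'E'
from h import *
f=np.load("s3.npz"); P=world(f)
for u in (312,316,320): print(u,[ (v,*map(float,P[v,u].round(3))) for v in range(236,268,2)])
im=f["image"][190:275,280:370,::-1]; cv2.imwrite("pics/s3z.png",cv2.resize(np.ascontiguousarray(im),None,fx=6,fy=6,interpolation=cv2.INTER_CUBIC))
E
```

```text
312 [(236, 0.416, -0.101, 0.076), (238, 0.416, -0.1, 0.071), (240, 0.422, -0.078, 0.057), (242, 0.422, -0.077, 0.052), (244, 0.423, -0.076, 0.047), (246, 0.422, -0.079, 0.045), (248, 0.422, -0.078, 0.04), (250, 0.422, -0.077, 0.036), (252, 0.422, -0.077, 0.031), (254, 0.422, -0.079, 0.028), (256, 0.427, -0.059, 0.013), (258, 0.427, -0.059, 0.009), (260, 0.427, -0.058, 0.004), (262, 0.428, -0.055, -0.002), (264, 0.425, -0.064, -0.002), (266, 0.423, -0.072, -0.002)]
316 [(236, 0.423, -0.104, 0.076), (238, 0.422, -0.105, 0.073), (240, 0.427, -0.088, 0.061), (242, 0.428, -0.086, 0.055), (244, 0.428, -0.086, 0.051), (246, 0.428, -0.085, 0.047), (248, 0.428, -0.086, 0.043), (250, 0.428, -0.086, 0.039), (252, 0.427, -0.088, 0.036), (254, 0.428, -0.084, 0.03), (256, 0.434, -0.064, 0.014), (258, 0.433, -0.066, 0.012), (260, 0.433, -0.065, 0.007), (262, 0.433, -0.065, 0.002), (264, 0.432, -0.068, -0.001), (266, 0.431, -0.073, -0.002)]
320 [(236, 0.429, -0.107, 0.077), (238, 0.429, -0.106, 0.072), (240, 0.434, -0.09, 0.061), (242, 0.434, -0.091, 0.057), (244, 0.435, -0.088, 0.052), (246, 0.434, -0.09, 0.048), (248, 0.434, -0.09, 0.044), (250, 0.434, -0.09, 0.04), (252, 0.435, -0.088, 0.035), (254, 0.434, -0.089, 0.031), (256, 0.436, -0.083, 0.024), (258, 0.44, -0.068, 0.011), (260, 0.441, -0.067, 0.006), (262, 0.441, -0.067, 0.002), (264, 0.441, -0.068, -0.002), (266, 0.438, -0.077, -0.001)]
```

View pics/s3z.png

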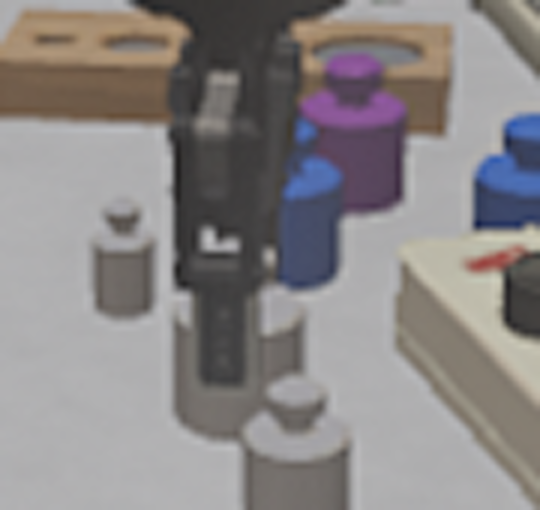

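The zoom shows the near pad end at about (222,385), well down the large weight's body at z≈24 mm. That's a good depth, so I close, lift and carry it.

```bash
python3 -m crank '[[0,0,0,0,0,0],[0,0,0,0,0,0],[0,0,0,0,0,0],[0,0,0,0,0,0],[0,0,0,0,0,0]]' 0.4 40
python3 go.py
python3 -m crank '[[0,0,-0.2,0,0,0],[0,0,-0.5,0,0,0],[0,0,-0.8,0,0,0],[0,0,-1,0,0,0],[0,0,-1,0,0,0],[0,0,-1,0,0,0],[0,0,-0.5,0,0,0],[0,0,0,0,0,0]]'
python3 go.py rlarge,.11
```

```text
clock: 9.6
tcp_pos: [0.4456, -0.046, -0.0034]
orientation: [-3.083, 0.602, -0.0]
contact_force: [-1.7, 0.4, 5.6]
grip_width: 0.0425
gripper_force: 40.4
t 9.6 p [ 0.4456 -0.046  -0.0034] yaw -22.09 toolz [ 3.e-04  0.e+00 -1.e+00] w 0.0425 gf 40.4 F [-1.7  0.4  5.6]
clock: 10.4
tcp_pos: [0.4463, -0.0462, 0.0975]
orientation: [-3.083, 0.602, -0.004]
contact_force: [0.5, -0.3, -5.9]
grip_width: 0.0424
gripper_force: 41.7
t 10.4 p [ 0.4463 -0.0462  0.0975] yaw -22.11 toolz [ 2.7e-03 -3.0e-04 -1.0e+00] w 0.0424 gf 41.7 F [ 0.5 -0.3 -5.9]
rlarge,.11 shift in units of 20mm, tool xyz: [  1.204 -15.223  -0.608]
```

```bash
python3 -m crank '[[0,-0.5,0,0,0,0],[0.1,-0.9,0,0,0,0],[0.1,-1,0,0,0,0],[0.1,-1,0,0,0,0],[0.1,-1,0,0,0,0],[0.1,-1,0,0,0,0],[0.1,-1,0,0,0,0],[0.1,-1,0,0,0,0],[0.1,-1,0,0,0,0],[0.1,-1,0,0,0,0],[0.1,-1,0,0,0,0],[0.1,-1,0,0,0,0]]'
python3 -m crank '[[0.1,-1,0,0,0,0],[0.1,-1,0,0,0,0],[0,-1,0,0,0,0],[0,-0.6,0,0,0,0],[0,-0.25,0,0,0,0],[0,0,0,0,0,0],[0,0,0,0,0,0]]'
python3 go.py rlarge,.0166
python3 - <<'E'
from bench import eyes
import numpy as np
for n in("top","side"): np.savez(n+"4.npz",**eyes.grab_frame(n))
import cv2
a=np.load("top4.npz")["image"][110:240,180:330,::-1]; b=np.load("side4.npz")["image"][130:230,250:400,::-1]
g=lambda c,s:cv2.resize(np.ascontiguousarray(c),None,fx=s,fy=s,interpolation=cv2.INTER_CUBIC)
A,B=g(a,2.6),g(b,2.6); s=np.zeros((340,790,3),np.uint8); s[:A.shape[0],:390]=A[:,:390]; s[:B.shape[0],400:790]=B[:,:390]
cv2.imwrite("pics/p4.png",s)
E
```

```text
clock: 11.6
tcp_pos: [0.5514, 0.1584, 0.0951]
orientation: [3.083, -0.601, -0.003]
contact_force: [1.0, -1.0, -4.8]
grip_width: 0.0427
gripper_force: 41.7
clock: 12.3
tcp_pos: [0.5839, 0.2255, 0.0959]
orientation: [3.082, -0.603, -0.001]
contact_force: [-0.6, -0.4, -4.9]
grip_width: 0.0426
gripper_force: 41.7
t 12.3 p [0.5839 0.2255 0.0959] yaw -22.14 toolz [-9.0e-04 -1.3e-03 -1.0e+00] w 0.0426 gf 41.7 F [-0.6 -0.4 -4.9]
rlarge,.0166 shift in units of 20mm, tool xyz: [-0.058 -0.049  3.964]
```

View pics/p4.png

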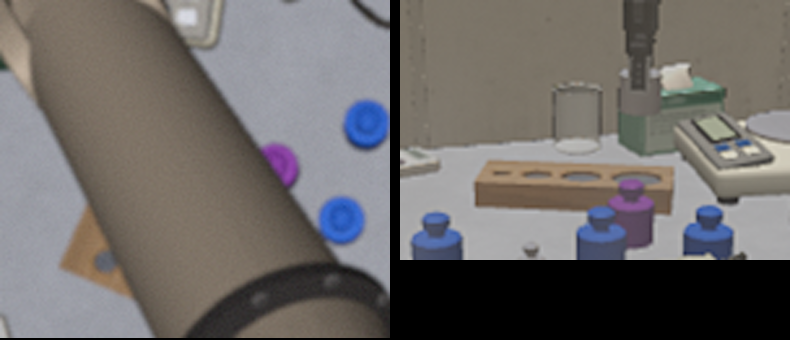

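The side half shows the weight at (640,90) above and behind the large recess at (638,180). The top view is hidden by the arm. I lower it to just over the mouth and check.

```bash
python3 -m crank '[[-0.05,-0.05,0.3,0,0,0],[0,0,0.7,0,0,0],[0,0,0.8,0,0,0],[0,0,0.8,0,0,0],[0,0,0.5,0,0,0],[0,0,0.2,0,0,0],[0,0,0,0,0,0],[0,0,0,0,0,0]]'
python3 go.py rlarge,.0166
python3 look.py side s5 270 150 370 220
python3 - <<'E'
from h import *
f=np.load("s5.npz"); P=world(f); Q=P[150:220,300:370].reshape(-1,3); m=(Q[:,2]>.04)&(Q[:,2]<.07)&(abs(Q[:,0]-.583)<.03)&(abs(Q[:,1]-.21)<.03)
q=Q[m]; print("weight body side x mid",(q[:,0].min()+q[:,0].max())/2,"y front",np.percentile(q[:,1],5),"zmin",q[:,2].min(),len(q))
A=np.c_[2*q[:,:2],np.ones(len(q))]; 
from scipy.optimize import least_squares
print(least_squares(lambda c:np.hypot(q[:,0]-c[0],q[:,1]-c[1])-.022,[.583,.225],loss="soft_l1",f_scale=.001).x)
E
```

```text
clock: 13.2
tcp_pos: [0.5842, 0.2284, 0.0307]
orientation: [-3.083, 0.602, -0.001]
contact_force: [1.0, 0.6, -4.5]
grip_width: 0.0425
gripper_force: 41.7
t 13.2 p [0.5842 0.2284 0.0307] yaw -22.09 toolz [ 8.e-04  4.e-04 -1.e+00] w 0.0425 gf 41.7 F [ 1.   0.6 -4.5]
rlarge,.0166 shift in units of 20mm, tool xyz: [-0.02   0.094  0.704]
weight body side x mid 0.5820906360888353 y front 0.1957819169219181 zmin 0.040021527906336285 159
[0.58370344 0.22568797]
```

View pics/s5.png

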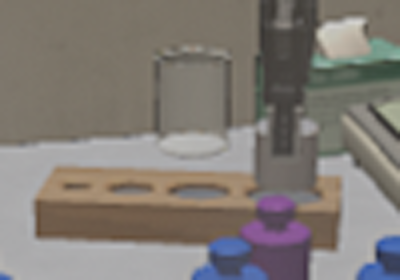

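The weight sits centred over the large recess at (287,190), and both cameras agree to within 2 mm. I lower it gently.

```bash
python3 -m crank '[[0,0.09,0,0,0,0],[0,0,0.2,0,0,0],[0,0,0.2,0,0,0],[0,0,0.15,0,0,0],[0,0,0.08,0,0,0],[0,0,0,0,0,0],[0,0,0,0,0,0]]'
python3 go.py rlarge,.0166
```

```text
clock: 13.95
tcp_pos: [0.5831, 0.2265, 0.0176]
orientation: [3.083, -0.602, -0.0]
contact_force: [-0.5, -0.3, -5.2]
grip_width: 0.0423
gripper_force: 41.7
t 13.95 p [0.5831 0.2265 0.0176] yaw -22.09 toolz [-1.e-04 -0.e+00 -1.e+00] w 0.0423 gf 41.7 F [-0.5 -0.3 -5.2]
rlarge,.0166 shift in units of 20mm, tool xyz: [-0.002 -0.016  0.052]
```

```bash
python3 -m crank '[[0,0,0.04,0,0,0],[0,0,0.03,0,0,0],[0,0,0,0,0,0]]'
python3 -m crank '[[0,0,0,0,0,0],[0,0,0,0,0,0],[0,0,0,0,0,0]]' 0.65
python3 -m crank '[[0,0,-0.3,0,0,0],[0,0,-0.6,0,0,0],[0,0,-0.8,0,0,0],[0,0,-1,0,0,0],[0,0,-1,0,0,0],[0,0,-0.8,0,0,0],[0,0,-0.3,0,0,0],[0,0,0,0,0,0]]'
python3 go.py rlarge,.0166 medium,.095
python3 - <<'E'
from h import *; from bench import eyes
f=eyes.grab_frame("side"); np.savez("s6.npz",**f); P=world(f); Q=P[150:225,300:370].reshape(-1,3)
m=(Q[:,2]>.035)&(Q[:,2]<.085)&(abs(Q[:,0]-.583)<.03)&(abs(Q[:,1]-.22)<.035); q=Q[m]; print("ztop",np.percentile(q[:,2],98),len(q))
cv2.imwrite("pics/s6.png",cv2.resize(np.ascontiguousarray(f["image"][140:230,270:390,::-1]),None,fx=5,fy=5,interpolation=cv2.INTER_CUBIC))
E
```

```text
clock: 14.25
tcp_pos: [0.5833, 0.2265, 0.0167]
orientation: [-3.083, 0.602, -0.001]
contact_force: [-0.7, -0.7, -1.5]
grip_width: 0.0425
gripper_force: 42.1
clock: 14.55
tcp_pos: [0.5836, 0.2267, 0.0167]
orientation: [-3.083, 0.602, -0.001]
contact_force: [0.2, 1.1, 0.4]
grip_width: 0.0552
gripper_force: 0.0
clock: 15.35
tcp_pos: [0.5838, 0.2267, 0.1137]
orientation: [-3.082, 0.602, -0.003]
contact_force: [0.3, 0.3, -0.1]
grip_width: 0.0556
gripper_force: 0.0
t 15.35 p [0.5838 0.2267 0.1137] yaw -22.1 toolz [ 2.2e-03  9.0e-04 -1.0e+00] w 0.0556 gf 0.0 F [ 0.3  0.3 -0.1]
rlarge,.0166 shift in units of 20mm, tool xyz: [-0.039  0.016  4.857]
medium,.095 shift in units of 20mm, tool xyz: [-0.079 18.456  0.906]
ztop 0.07818289772334441 235
```

View pics/s6.png

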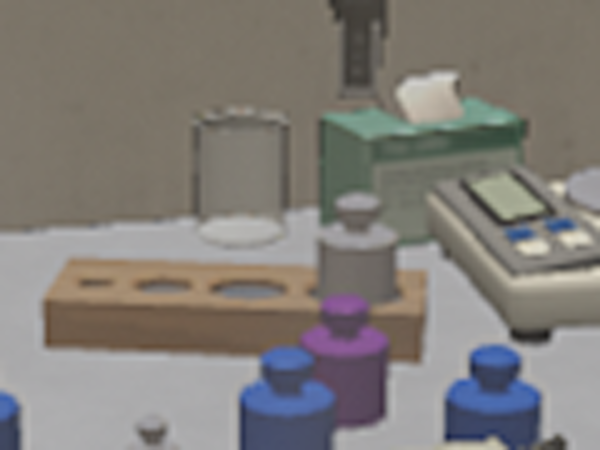

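The large weight stands seated in its recess at (357,250), with its top at the expected 78–80 mm. On to the medium one.

```bash
python3 -m crank '[[0,0.5,0,0,0,0],[0,1,0,0,0,0],[0,1,0,0,0,0],[0,1,0,0,0,0],[0,1,0,0,0,0],[0,1,0,0,0,0],[0,1,0,0,0,0],[0,1,0,0,0,0],[0,1,0,0,0,0],[0,1,0,0,0,0],[0,1,0,0,0,0],[0,1,0,0,0,0]]' 0.6
python3 -m crank '[[-0.08,1,0,0,0,0],[0,1,0,0,0,0],[0,1,0,0,0,0],[0,1,0,0,0,0],[0,1,0,0,0,0],[0,1,0,0,0,0],[0,0.7,0,0,0,0],[0,0.3,0,0,0,0],[0,0,0,0,0,0],[0,0,0,0,0,0]]'
python3 go.py medium,-.008
```

```text
clock: 16.6
tcp_pos: [0.4956, 0.0118, 0.1121]
orientation: [3.083, -0.602, -0.001]
contact_force: [0.2, 0.1, -0.4]
grip_width: 0.0511
gripper_force: 0.0
clock: 17.6
tcp_pos: [0.4426, -0.1154, 0.1123]
orientation: [-3.083, 0.601, -0.0]
contact_force: [0.2, -0.4, 0.2]
grip_width: 0.0511
gripper_force: 0.0
t 17.6 p [ 0.4426 -0.1154  0.1123] yaw -22.07 toolz [ 3.e-04  3.e-04 -1.e+00] w 0.0511 gf 0.0 F [ 0.2 -0.4  0.2]
medium,-.008 shift in units of 20mm, tool xyz: [ 0.029 -0.045  6.016]
```

```bash
python3 -m crank '[[0.03,-0.03,0.5,0,0,0],[0,0,0.9,0,0,0],[0,0,0.9,0,0,0],[0,0,0.9,0,0,0],[0,0,0.9,0,0,0],[0,0,0.7,0,0,0],[0,0,0.5,0,0,0],[0,0,0.4,0,0,0],[0,0,0.2,0,0,0],[0,0,0.1,0,0,0],[0,0,0,0,0,0]]'
python3 go.py medium,-.008
python3 - <<'E'
from h import *; from bench import eyes
f=eyes.grab_frame("side"); np.savez("s7.npz",**f); P=world(f); u,v=map(int,proj(f,[.4435,-.1147,0]))
for du in(-3,0,3): print(u+du,[(a,*map(float,P[a,u+du].round(3))) for a in range(v-18,v+10,2)])
E
```

```text
clock: 18.7
tcp_pos: [0.4434, -0.1155, -0.0076]
orientation: [-3.083, 0.602, -0.0]
contact_force: [0.1, 0.1, 0.3]
grip_width: 0.0509
gripper_force: 0.0
t 18.7 p [ 0.4434 -0.1155 -0.0076] yaw -22.09 toolz [ 3.e-04 -1.e-04 -1.e+00] w 0.0509 gf 0.0 F [0.1 0.1 0.3]
medium,-.008 shift in units of 20mm, tool xyz: [-0.011 -0.039  0.019]
325 [(256, 0.42, -0.169, 0.069), (258, 0.425, -0.153, 0.056), (260, 0.425, -0.152, 0.052), (262, 0.426, -0.15, 0.047), (264, 0.425, -0.152, 0.045), (266, 0.426, -0.15, 0.04), (268, 0.425, -0.152, 0.037), (270, 0.426, -0.151, 0.032), (272, 0.426, -0.152, 0.029), (274, 0.428, -0.143, 0.02), (276, 0.433, -0.126, 0.006), (278, 0.433, -0.127, 0.002), (280, 0.433, -0.129, -0.001), (282, 0.431, -0.135, -0.002)]
328 [(256, 0.425, -0.17, 0.069), (258, 0.43, -0.154, 0.056), (260, 0.431, -0.152, 0.051), (262, 0.431, -0.152, 0.048), (264, 0.43, -0.154, 0.045), (266, 0.43, -0.153, 0.041), (268, 0.43, -0.154, 0.037), (270, 0.431, -0.152, 0.032), (272, 0.43, -0.154, 0.03), (274, 0.433, -0.146, 0.021), (276, 0.438, -0.13, 0.007), (278, 0.438, -0.129, 0.002), (280, 0.438, -0.131, -0.001), (282, 0.436, -0.135, -0.002)]
331 [(256, 0.429, -0.173, 0.07), (258, 0.435, -0.155, 0.056), (260, 0.435, -0.154, 0.052), (262, 0.435, -0.156, 0.049), (264, 0.435, -0.156, 0.045), (266, 0.435, -0.154, 0.04), (268, 0.435, -0.155, 0.037), (270, 0.435, -0.155, 0.033), (272, 0.435, -0.155, 0.029), (274, 0.437, -0.15, 0.022), (276, 0.442, -0.133, 0.008), (278, 0.443, -0.131, 0.002), (280, 0.443, -0.131, -0.002), (282, 0.441, -0.138, -0.002)]
```

```bash
python3 -m crank '[[0,0,0.1,0,0,0],[0,0,0,0,0,0]]'
python3 -m crank '[[0,0,0,0,0,0],[0,0,0,0,0,0],[0,0,0,0,0,0],[0,0,0,0,0,0],[0,0,0,0,0,0]]' 0.3 30
python3 go.py
python3 -m crank '[[0,0,-0.2,0,0,0],[0,0,-0.5,0,0,0],[0,0,-0.8,0,0,0],[0,0,-1,0,0,0],[0,0,-1,0,0,0],[0,0,-1,0,0,0],[0,0,-0.6,0,0,0],[0,0,0,0,0,0]]'
python3 go.py rmedium,.09
python3 look.py side s8 250 130 410 270
```

```text
clock: 18.95
tcp_pos: [0.4434, -0.1156, -0.0095]
orientation: [-3.083, 0.602, -0.001]
contact_force: [-1.5, 0.2, -0.4]
grip_width: 0.0514
gripper_force: 0.0
clock: 19.45
tcp_pos: [0.4435, -0.1154, -0.0093]
orientation: [-3.083, 0.602, -0.001]
contact_force: [-1.4, 0.6, 5.3]
grip_width: 0.0316
gripper_force: 29.4
t 19.45 p [ 0.4435 -0.1154 -0.0093] yaw -22.09 toolz [ 5.e-04 -1.e-04 -1.e+00] w 0.0316 gf 29.4 F [-1.4  0.6  5.3]
clock: 20.25
tcp_pos: [0.4443, -0.1158, 0.094]
orientation: [3.083, -0.602, 0.005]
contact_force: [0.7, 0.1, -1.7]
grip_width: 0.0314
gripper_force: 30.1
t 20.25 p [ 0.4443 -0.1158  0.094 ] yaw -22.11 toolz [ 3.3e-03 -7.0e-04 -1.0e+00] w 0.0314 gf 30.1 F [ 0.7  0.1 -1.7]
rmedium,.09 shift in units of 20mm, tool xyz: [ -2.94  -18.485   0.198]
```

View pics/s8.png

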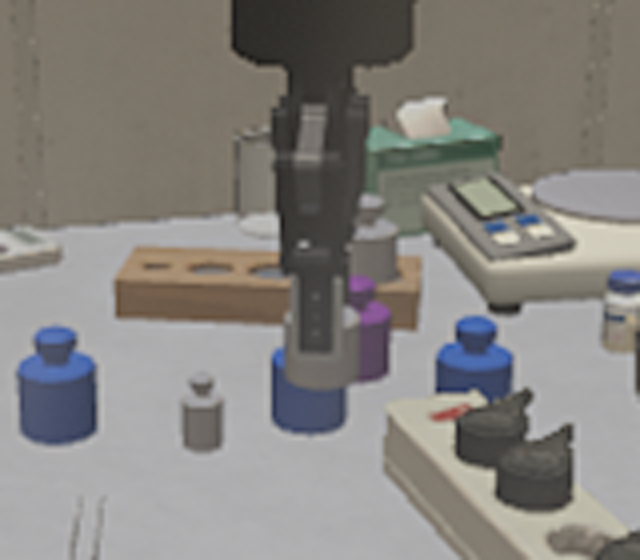

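The medium weight hangs upright at (320,345), clear of the blue one behind it. I carry it to its recess.

```bash
python3 -m crank '[[-0.1,-0.5,0,0,0,0],[-0.2,-1,0,0,0,0],[-0.3,-1,0,0,0,0],[-0.3,-1,0,0,0,0],[-0.3,-1,0,0,0,0],[-0.3,-1,0,0,0,0],[-0.3,-1,0,0,0,0],[-0.3,-1,0,0,0,0],[-0.3,-1,0,0,0,0],[-0.3,-1,0,0,0,0],[-0.24,-1,0,0,0,0],[0,-1,0,0,0,0]]'
python3 -m crank '[[0,-1,0,0,0,0],[0,-1,0,0,0,0],[0,-1,0,0,0,0],[0,-1,0,0,0,0],[0,-1,0,0,0,0],[0,-1,0,0,0,0],[0,-0.6,0,0,0,0],[0,-0.38,0,0,0,0],[0,0,0,0,0,0],[0,0,0,0,0,0]]'
python3 go.py rmedium,.0107
```

```text
clock: 21.5
tcp_pos: [0.4736, 0.1214, 0.091]
orientation: [3.083, -0.6, -0.004]
contact_force: [-0.1, -0.3, -3.3]
grip_width: 0.0317
gripper_force: 30.1
clock: 22.5
tcp_pos: [0.5274, 0.2482, 0.0919]
orientation: [3.082, -0.603, -0.001]
contact_force: [-0.7, 0.4, -2.2]
grip_width: 0.0317
gripper_force: 30.1
t 22.5 p [0.5274 0.2482 0.0919] yaw -22.12 toolz [-9.e-04 -1.e-03 -1.e+00] w 0.0317 gf 30.1 F [-0.7  0.4 -2.2]
rmedium,.0107 shift in units of 20mm, tool xyz: [ 0.065 -0.067  4.06 ]
```

```bash
cat > chk.py <<'E'
import sys; from h import *; from bench import eyes
from scipy.optimize import least_squares
import subprocess
k,x,y=sys.argv[1],float(sys.argv[2]),float(sys.argv[3]); zb=float(sys.argv[4]); R=W[k][2]
f=eyes.grab_frame("side"); P=world(f).reshape(-1,3)
m=(P[:,2]>zb+.002)&(P[:,2]<zb+.014)&(np.hypot(P[:,0]-x,P[:,1]-y+.0025)<R+.006); q=P[m]
c=least_squares(lambda c:np.hypot(q[:,0]-c[0],q[:,1]-c[1])-R,[x,y],loss="soft_l1",f_scale=.001).x
print("side fit",c.round(4),"in top frame ~",(c+[0,.0027]).round(4),len(q))
E
python3 -m crank '[[0.06,-0.06,0.3,0,0,0],[0,0,0.7,0,0,0],[0,0,0.8,0,0,0],[0,0,0.8,0,0,0],[0,0,0.5,0,0,0],[0,0,0.3,0,0,0],[0,0,0.1,0,0,0],[0,0,0,0,0,0],[0,0,0,0,0,0]]'
python3 go.py rmedium,.0107
python3 chk.py medium .529 .2488 .031
```

```text
clock: 23.4
tcp_pos: [0.5298, 0.25, 0.0228]
orientation: [-3.083, 0.602, -0.001]
contact_force: [0.5, -0.0, -2.0]
grip_width: 0.0317
gripper_force: 30.1
t 23.4 p [0.5298 0.25   0.0228] yaw -22.09 toolz [ 1.e-03  5.e-04 -1.e+00] w 0.0317 gf 30.1 F [ 0.5 -0.  -2. ]
rmedium,.0107 shift in units of 20mm, tool xyz: [-0.014  0.069  0.607]
side fit [0.5309 0.2486] in top frame ~ [0.5309 0.2513] 49
```

```bash
python3 -m crank '[[-0.04,0.09,0,0,0,0],[0,0,0.2,0,0,0],[0,0,0.15,0,0,0],[0,0,0.12,0,0,0],[0,0,0.06,0,0,0],[0,0,0.03,0,0,0],[0,0,0,0,0,0],[0,0,0,0,0,0]]'
python3 go.py rmedium,.0107
```

```text
clock: 24.25
tcp_pos: [0.528, 0.2484, 0.0111]
orientation: [-3.083, 0.602, -0.0]
contact_force: [-0.0, 0.9, -1.8]
grip_width: 0.0316
gripper_force: 30.2
t 24.25 p [0.528  0.2484 0.0111] yaw -22.09 toolz [ 1.e-04  0.e+00 -1.e+00] w 0.0316 gf 30.2 F [-0.   0.9 -1.8]
rmedium,.0107 shift in units of 20mm, tool xyz: [ 0.038 -0.04   0.022]
```

Next I touch it down, release it and go back for the small one.

```bash
python3 -m crank '[[0,0,0.03,0,0,0],[0,0,0.02,0,0,0],[0,0,0,0,0,0]]'
python3 -m crank '[[0,0,0,0,0,0],[0,0,0,0,0,0],[0,0,0,0,0,0]]' 0.53
python3 -m crank '[[0,0,-0.3,0,0,0],[0,0,-0.6,0,0,0],[0,0,-0.8,0,0,0],[0,0,-1,0,0,0],[0,0,-1,0,0,0],[0,0,-0.9,0,0,0],[0,0,-0.4,0,0,0],[0,0,0,0,0,0]]'
python3 go.py small,.11
python3 look.py side s9 270 140 370 220
```

```text
clock: 24.55
tcp_pos: [0.5281, 0.2484, 0.0107]
orientation: [-3.083, 0.602, -0.001]
contact_force: [-3.0, -1.2, 5.6]
grip_width: 0.0314
gripper_force: 30.8
clock: 24.85
tcp_pos: [0.528, 0.2485, 0.0101]
orientation: [-3.083, 0.602, -0.0]
contact_force: [1.2, -0.0, 0.4]
grip_width: 0.0451
gripper_force: 0.0
clock: 25.65
tcp_pos: [0.5289, 0.2489, 0.1122]
orientation: [-3.081, 0.602, -0.004]
contact_force: [-0.2, -0.2, -0.1]
grip_width: 0.0452
gripper_force: 0.0
t 25.65 p [0.5289 0.2489 0.1122] yaw -22.1 toolz [ 0.0031  0.0016 -1.    ] w 0.0452 gf 0.0 F [-0.2 -0.2 -0.1]
small,.11 shift in units of 20mm, tool xyz: [-0.876 11.377  0.077]
```

View pics/s9.png

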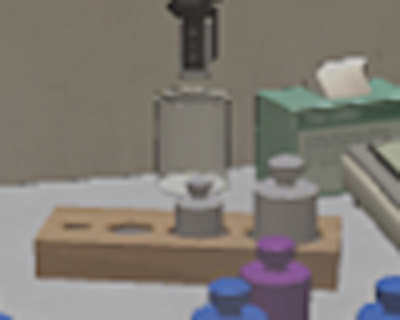

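Both large, at (287,205), and medium, at (200,215), are seated. Next the small one.

```bash
python3 -m crank '[[0,0.5,0,0,0,0],[-0.1,1,0,0,0,0],[-0.1,1,0,0,0,0],[-0.1,1,0,0,0,0],[-0.1,1,0,0,0,0],[-0.1,1,0,0,0,0],[-0.1,1,0,0,0,0],[-0.1,1,0,0,0,0],[-0.1,1,0,0,0,0],[-0.08,1,0,0,0,0],[0,1,0,0,0,0],[0,0.6,0,0,0,0]]' 0.47
python3 -m crank '[[0,0.28,0,0,0,0],[0,0,0,0,0,0],[0,0,0,0,0,0]]'
python3 go.py small,-.009
```

```text
clock: 26.9
tcp_pos: [0.4262, 0.0471, 0.1092]
orientation: [3.081, -0.604, -0.004]
contact_force: [0.4, -0.2, -0.2]
grip_width: 0.04
gripper_force: 0.0
clock: 27.2
tcp_pos: [0.4264, 0.0447, 0.1101]
orientation: [-3.083, 0.601, -0.0]
contact_force: [0.1, 0.0, 0.7]
grip_width: 0.0397
gripper_force: 0.0
t 27.2 p [0.4264 0.0447 0.1101] yaw -22.06 toolz [ 3.e-04  4.e-04 -1.e+00] w 0.0397 gf 0.0 F [0.1 0.  0.7]
small,-.009 shift in units of 20mm, tool xyz: [ 0.034 -0.01   5.955]
```

```bash
python3 -m crank '[[0.03,0,0.5,0,0,0],[0,0,0.9,0,0,0],[0,0,0.9,0,0,0],[0,0,0.9,0,0,0],[0,0,0.9,0,0,0],[0,0,0.7,0,0,0],[0,0,0.5,0,0,0],[0,0,0.3,0,0,0],[0,0,0.2,0,0,0],[0,0,0.1,0,0,0],[0,0,0,0,0,0]]'
python3 go.py small,-.009
python3 - <<'E'
from h import *; from bench import eyes
f=eyes.grab_frame("side"); P=world(f); u,v=map(int,proj(f,[.4271,.0437,0]))
for du in(-1,2): print(u+du,[(a,*map(float,P[a,u+du].round(3))) for a in range(v-16,v+8,1)])
E
```

```text
clock: 28.3
tcp_pos: [0.4268, 0.0439, -0.0078]
orientation: [-3.083, 0.602, -0.001]
contact_force: [0.3, 0.1, 0.7]
grip_width: 0.04
gripper_force: 0.0
t 28.3 p [ 0.4268  0.0439 -0.0078] yaw -22.09 toolz [ 4.e-04  0.e+00 -1.e+00] w 0.04 gf 0.0 F [0.3 0.1 0.7]
small,-.009 shift in units of 20mm, tool xyz: [ 0.001 -0.041  0.06 ]
299 [(224, 0.417, 0.01, 0.054), (225, 0.417, 0.01, 0.052), (226, 0.417, 0.008, 0.051), (227, 0.417, 0.01, 0.048), (228, 0.417, 0.01, 0.045), (229, 0.417, 0.009, 0.043), (230, 0.417, 0.011, 0.04), (231, 0.417, 0.011, 0.038), (232, 0.417, 0.01, 0.036), (233, 0.417, 0.011, 0.034), (234, 0.417, 0.011, 0.031), (235, 0.417, 0.009, 0.03), (236, 0.417, 0.011, 0.027), (237, 0.417, 0.011, 0.024), (238, 0.418, 0.015, 0.02), (239, 0.419, 0.018, 0.016), (240, 0.422, 0.033, 0.007), (241, 0.422, 0.036, 0.003), (242, 0.422, 0.035, 0.001), (243, 0.422, 0.035, -0.002), (244, 0.421, 0.032, -0.002), (245, 0.42, 0.025, -0.001), (246, 0.42, 0.024, -0.003), (247, 0.418, 0.016, -0.002)]
302 [(224, 0.425, 0.015, 0.052), (225, 0.425, 0.017, 0.048), (226, 0.424, 0.013, 0.047), (227, 0.425, 0.017, 0.044), (228, 0.425, 0.018, 0.041), (229, 0.425, 0.016, 0.039), (230, 0.424, 0.014, 0.038), (231, 0.424, 0.014, 0.036), (232, 0.424, 0.014, 0.034), (233, 0.424, 0.014, 0.031), (234, 0.425, 0.016, 0.028), (235, 0.425, 0.017, 0.025), (236, 0.424, 0.013, 0.025), (237, 0.425, 0.016, 0.021), (238, 0.424, 0.016, 0.019), (239, 0.424, 0.015, 0.017), (240, 0.428, 0.033, 0.006), (241, 0.428, 0.033, 0.003), (242, 0.428, 0.032, 0.002), (243, 0.429, 0.034, -0.002), (244, 0.427, 0.028, -0.001), (245, 0.426, 0.024, -0.002), (246, 0.425, 0.02, -0.002), (247, 0.424, 0.015, -0.002)]
```

```bash
python3 -m crank '[[0,0,0,0,0,0],[0,0,0,0,0,0],[0,0,0,0,0,0],[0,0,0,0,0,0],[0,0,0,0,0,0]]' 0.18 25
python3 go.py
python3 -m crank '[[0,0,-0.2,0,0,0],[0,0,-0.5,0,0,0],[0,0,-0.8,0,0,0],[0,0,-1,0,0,0],[0,0,-1,0,0,0],[0,0,-1,0,0,0],[0,0,-0.6,0,0,0],[0,0,0,0,0,0]]'
python3 go.py rsmall,.095
```

```text
clock: 28.85
tcp_pos: [0.427, 0.0439, -0.0074]
orientation: [-3.083, 0.602, -0.001]
contact_force: [-0.4, 0.5, 6.7]
grip_width: 0.0218
gripper_force: 24.4
t 28.85 p [ 0.427   0.0439 -0.0074] yaw -22.09 toolz [ 1.e-03  1.e-04 -1.e+00] w 0.0218 gf 24.4 F [-0.4  0.5  6.7]
clock: 29.65
tcp_pos: [0.4277, 0.044, 0.0957]
orientation: [-3.082, 0.602, -0.005]
contact_force: [-0.1, -0.4, -1.3]
grip_width: 0.0216
gripper_force: 24.6
t 29.65 p [0.4277 0.044  0.0957] yaw -22.11 toolz [ 3.4e-03  4.0e-04 -1.0e+00] w 0.0216 gf 24.6 F [-0.1 -0.4 -1.3]
rsmall,.095 shift in units of 20mm, tool xyz: [ -1.537 -11.397   0.051]
```

```bash
python3 -m crank '[[-0.1,-0.5,0,0,0,0],[-0.2,-1,0,0,0,0],[-0.2,-1,0,0,0,0],[-0.2,-1,0,0,0,0],[-0.2,-1,0,0,0,0],[-0.2,-1,0,0,0,0],[-0.2,-1,0,0,0,0],[-0.2,-1,0,0,0,0],[0,-1,0,0,0,0],[0,-1,0,0,0,0],[0,-1,0,0,0,0],[0,-0.6,0,0,0,0]]'
python3 -m crank '[[0,-0.28,0,0,0,0],[0,0,0,0,0,0],[0,0,0,0,0,0]]'
python3 go.py rsmall,.0246
```

```text
clock: 30.85
tcp_pos: [0.4816, 0.2631, 0.0928]
orientation: [3.084, -0.599, -0.003]
contact_force: [-1.1, -0.3, -0.7]
grip_width: 0.0216
gripper_force: 24.6
clock: 31.15
tcp_pos: [0.4839, 0.265, 0.0936]
orientation: [3.082, -0.603, -0.001]
contact_force: [-0.3, -0.4, -0.7]
grip_width: 0.0217
gripper_force: 24.6
t 31.15 p [0.4839 0.265  0.0936] yaw -22.13 toolz [-9.0e-04 -1.1e-03 -1.0e+00] w 0.0217 gf 24.6 F [-0.3 -0.4 -0.7]
rsmall,.0246 shift in units of 20mm, tool xyz: [ 0.021 -0.104  3.451]
```

```bash
python3 -m crank '[[0.02,-0.04,0.3,0,0,0],[0,0,0.7,0,0,0],[0,0,0.8,0,0,0],[0,0,0.8,0,0,0],[0,0,0.5,0,0,0],[0,0,0.25,0,0,0],[0,0,0,0,0,0],[0,0,0,0,0,0],[0,0,0,0,0,0]]'
python3 go.py rsmall,.0126
python3 chk.py small .485 .2667 .032
```

```text
clock: 32.05
tcp_pos: [0.4855, 0.267, 0.0277]
orientation: [-3.083, 0.602, -0.002]
contact_force: [-0.7, 0.0, -0.5]
grip_width: 0.0217
gripper_force: 24.6
t 32.05 p [0.4855 0.267  0.0277] yaw -22.09 toolz [ 1.1e-03  7.0e-04 -1.0e+00] w 0.0217 gf 24.6 F [-0.7  0.  -0.5]
rsmall,.0126 shift in units of 20mm, tool xyz: [-0.02   0.021  0.757]
side fit [0.4858 0.266 ] in top frame ~ [0.4858 0.2687] 33
```

```bash
python3 -m crank '[[-0.02,0.05,0,0,0,0],[0,0,0.2,0,0,0],[0,0,0.2,0,0,0],[0,0,0.15,0,0,0],[0,0,0.1,0,0,0],[0,0,0.06,0,0,0],[0,0,0,0,0,0],[0,0,0,0,0,0]]'
python3 go.py rsmall,.0126
```

```text
clock: 32.9
tcp_pos: [0.4844, 0.2659, 0.0129]
orientation: [-3.083, 0.602, -0.0]
contact_force: [0.4, -0.7, -1.3]
grip_width: 0.0218
gripper_force: 24.7
t 32.9 p [0.4844 0.2659 0.0129] yaw -22.09 toolz [ 2.e-04  2.e-04 -1.e+00] w 0.0218 gf 24.7 F [ 0.4 -0.7 -1.3]
rsmall,.0126 shift in units of 20mm, tool xyz: [ 0.014 -0.049  0.016]
```

```bash
python3 -m crank '[[0,0,0.025,0,0,0],[0,0,0.015,0,0,0],[0,0,0,0,0,0]]'
python3 -m crank '[[0,0,0,0,0,0],[0,0,0,0,0,0],[0,0,0,0,0,0]]' 0.42
python3 -m crank '[[0,0,-0.3,0,0,0],[0,0,-0.6,0,0,0],[0,0,-0.8,0,0,0],[0,0,-1,0,0,0],[0,0,-1,0,0,0],[0,0,-0.9,0,0,0],[0,0,-0.4,0,0,0],[0,0,0,0,0,0]]'
python3 go.py tiny,.11
python3 look.py side s10 270 140 370 220
```

```text
clock: 33.2
tcp_pos: [0.4844, 0.266, 0.0127]
orientation: [-3.083, 0.602, -0.001]
contact_force: [-2.2, -0.9, 5.4]
grip_width: 0.0216
gripper_force: 25.2
clock: 33.5
tcp_pos: [0.4843, 0.2659, 0.012]
orientation: [-3.083, 0.602, -0.0]
contact_force: [0.6, -1.1, 0.1]
grip_width: 0.0358
gripper_force: 0.0
clock: 34.3
tcp_pos: [0.4852, 0.2664, 0.1138]
orientation: [-3.081, 0.602, -0.004]
contact_force: [0.8, 0.1, -0.0]
grip_width: 0.0356
gripper_force: 0.0
t 34.3 p [0.4852 0.2664 0.1138] yaw -22.1 toolz [ 0.0027  0.0015 -1.    ] w 0.0356 gf 0.0 F [ 0.8  0.1 -0. ]
tiny,.11 shift in units of 20mm, tool xyz: [ 4.881 23.726  0.142]
```

View pics/s10.png

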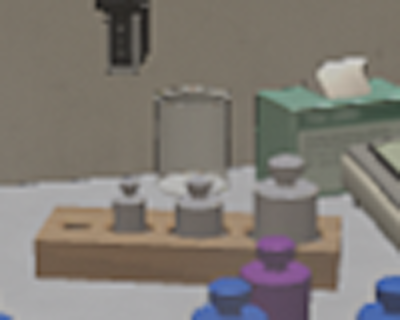

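Large, medium and small stand seated at (287,205), (200,215) and (128,212). That was my last picture, so from here I go by numbers. Next the tiny one.

```bash
python3 -m crank '[[0.1,0.5,0,0,0,0],[0.3,1,0,0,0,0],[0.3,1,0,0,0,0],[0.3,1,0,0,0,0],[0.3,1,0,0,0,0],[0.3,1,0,0,0,0],[0.3,1,0,0,0,0],[0.3,1,0,0,0,0],[0.3,1,0,0,0,0],[0.3,1,0,0,0,0],[0.3,1,0,0,0,0],[0.3,1,0,0,0,0]]' 0.38
python3 -m crank '[[0.3,1,0,0,0,0],[0.3,1,0,0,0,0],[0.3,1,0,0,0,0],[0.3,1,0,0,0,0],[0.2,1,0,0,0,0],[0.1,1,0,0,0,0],[0,1,0,0,0,0],[0,1,0,0,0,0],[0,1,0,0,0,0],[0,1,0,0,0,0],[0,1,0,0,0,0],[0,0.7,0,0,0,0]]'
python3 -m crank '[[0,0.4,0,0,0,0],[0,0,0,0,0,0],[0,0,0,0,0,0]]'
python3 go.py tiny,-.007
```

```text
clock: 35.55
tcp_pos: [0.4594, 0.0255, 0.1111]
orientation: [3.082, -0.603, -0.003]
contact_force: [1.0, -0.6, 0.6]
grip_width: 0.0325
gripper_force: 0.0
clock: 36.75
tcp_pos: [0.3984, -0.2023, 0.1111]
orientation: [3.083, -0.605, -0.004]
contact_force: [0.2, -0.1, 0.1]
grip_width: 0.0322
gripper_force: 0.0
clock: 37.05
tcp_pos: [0.3973, -0.2078, 0.1118]
orientation: [-3.083, 0.602, 0.001]
contact_force: [0.6, 0.6, 0.1]
grip_width: 0.0328
gripper_force: 0.0
t 37.05 p [ 0.3973 -0.2078  0.1118] yaw -22.08 toolz [-6.e-04  5.e-04 -1.e+00] w 0.0328 gf 0.0 F [0.6 0.6 0.1]
tiny,-.007 shift in units of 20mm, tool xyz: [0.035 0.107 5.938]
```

```bash
python3 -m crank '[[0.03,0.12,0.5,0,0,0],[0,0,0.9,0,0,0],[0,0,0.9,0,0,0],[0,0,0.9,0,0,0],[0,0,0.9,0,0,0],[0,0,0.7,0,0,0],[0,0,0.5,0,0,0],[0,0,0.3,0,0,0],[0,0,0.2,0,0,0],[0,0,0.08,0,0,0],[0,0,0,0,0,0]]'
python3 go.py tiny,-.007
python3 - <<'E'
from h import *; from bench import eyes
f=eyes.grab_frame("side"); P=world(f); u,v=map(int,proj(f,[.3971,-.211,0]))
for du in(-2,2): print(u+du,[(a,*map(float,P[a,u+du].round(3))) for a in range(v-16,v+8,1)])
E
```

```text
clock: 38.15
tcp_pos: [0.3975, -0.2109, -0.0053]
orientation: [3.083, -0.602, 0.001]
contact_force: [0.1, -0.3, -0.3]
grip_width: 0.0323
gripper_force: 0.0
t 38.15 p [ 0.3975 -0.2109 -0.0053] yaw -22.09 toolz [ 4.e-04 -2.e-04 -1.e+00] w 0.0323 gf 0.0 F [ 0.1 -0.3 -0.3]
tiny,-.007 shift in units of 20mm, tool xyz: [-0.032 -0.033  0.083]
316 [(292, 0.387, -0.235, 0.047), (293, 0.386, -0.238, 0.048), (294, 0.385, -0.24, 0.047), (295, 0.385, -0.239, 0.045), (296, 0.385, -0.24, 0.043), (297, 0.386, -0.238, 0.041), (298, 0.386, -0.238, 0.039), (299, 0.385, -0.24, 0.039), (300, 0.386, -0.238, 0.035), (301, 0.386, -0.236, 0.032), (302, 0.386, -0.236, 0.031), (303, 0.386, -0.238, 0.03), (304, 0.385, -0.239, 0.029), (305, 0.386, -0.238, 0.027), (306, 0.387, -0.233, 0.021), (307, 0.388, -0.231, 0.018), (308, 0.392, -0.216, 0.005), (309, 0.392, -0.216, 0.004), (310, 0.392, -0.216, 0.002), (311, 0.392, -0.216, -0.0), (312, 0.392, -0.216, -0.002), (313, 0.391, -0.219, -0.001), (314, 0.39, -0.221, -0.002), (315, 0.39, -0.224, -0.002)]
320 [(292, 0.391, -0.241, 0.05), (293, 0.391, -0.241, 0.048), (294, 0.391, -0.242, 0.047), (295, 0.391, -0.242, 0.045), (296, 0.391, -0.242, 0.044), (297, 0.391, -0.241, 0.042), (298, 0.391, -0.241, 0.04), (299, 0.391, -0.241, 0.038), (300, 0.391, -0.241, 0.036), (301, 0.391, -0.242, 0.035), (302, 0.39, -0.244, 0.035), (303, 0.391, -0.243, 0.032), (304, 0.391, -0.242, 0.03), (305, 0.391, -0.242, 0.028), (306, 0.393, -0.235, 0.022), (307, 0.393, -0.235, 0.02), (308, 0.398, -0.219, 0.006), (309, 0.397, -0.219, 0.005), (310, 0.398, -0.218, 0.002), (311, 0.398, -0.217, -0.001), (312, 0.398, -0.217, -0.002), (313, 0.397, -0.22, -0.002), (314, 0.396, -0.223, -0.002), (315, 0.396, -0.226, -0.002)]
```

```bash
python3 -m crank '[[0,0,0.1,0,0,0],[0,0,0,0,0,0]]'
python3 -m crank '[[0,0,0,0,0,0],[0,0,0,0,0,0],[0,0,0,0,0,0],[0,0,0,0,0,0],[0,0,0,0,0,0]]' 0.1 22
python3 go.py
python3 -m crank '[[0,0,-0.2,0,0,0],[0,0,-0.5,0,0,0],[0,0,-0.8,0,0,0],[0,0,-1,0,0,0],[0,0,-1,0,0,0],[0,0,-1,0,0,0],[0,0,-0.6,0,0,0],[0,0,0,0,0,0]]'
python3 go.py rtiny,.095
```

```text
clock: 38.4
tcp_pos: [0.3973, -0.2109, -0.0074]
orientation: [3.083, -0.602, 0.001]
contact_force: [-0.6, -0.2, -0.6]
grip_width: 0.0328
gripper_force: 0.0
clock: 38.9
tcp_pos: [0.3973, -0.2109, -0.0074]
orientation: [3.083, -0.602, 0.0]
contact_force: [-0.0, -0.2, 2.0]
grip_width: 0.0146
gripper_force: 22.2
t 38.9 p [ 0.3973 -0.2109 -0.0074] yaw -22.09 toolz [ 3.e-04 -1.e-04 -1.e+00] w 0.0146 gf 22.2 F [-0.  -0.2  2. ]
clock: 39.7
tcp_pos: [0.3983, -0.2113, 0.0963]
orientation: [3.083, -0.602, 0.006]
contact_force: [0.8, 0.4, -0.7]
grip_width: 0.0147
gripper_force: 22.0
t 39.7 p [ 0.3983 -0.2113  0.0963] yaw -22.1 toolz [ 0.0033 -0.0014 -1.    ] w 0.0147 gf 22.0 F [ 0.8  0.4 -0.7]
rtiny,.095 shift in units of 20mm, tool xyz: [ -6.853 -23.778   0.036]
```

```bash
python3 -m crank '[[0,-0.5,0,0,0,0],[0,-1,0,0,0,0],[0,-1,0,0,0,0],[0,-1,0,0,0,0],[0,-1,0,0,0,0],[0,-1,0,0,0,0],[0,-1,0,0,0,0],[0,-1,0,0,0,0],[0,-1,0,0,0,0],[0,-1,0,0,0,0],[-0.3,-1,0,0,0,0],[-0.6,-1,0,0,0,0]]'
python3 -m crank '[[-0.6,-1,0,0,0,0],[-0.6,-1,0,0,0,0],[-0.6,-1,0,0,0,0],[-0.6,-1,0,0,0,0],[-0.6,-1,0,0,0,0],[-0.6,-1,0,0,0,0],[-0.6,-1,0,0,0,0],[-0.6,-1,0,0,0,0],[-0.6,-1,0,0,0,0],[-0.4,-1,0,0,0,0],[-0.15,-1,0,0,0,0],[0,-0.7,0,0,0,0]]'
python3 -m crank '[[0,-0.5,0,0,0,0],[0,0,0,0,0,0],[0,0,0,0,0,0]]'
python3 go.py rtiny,.0246
```

```text
clock: 40.9
tcp_pos: [0.4668, 0.0106, 0.0933]
orientation: [3.083, -0.602, -0.003]
contact_force: [0.1, 0.4, -1.1]
grip_width: 0.0145
gripper_force: 22.0
clock: 42.1
tcp_pos: [0.4434, 0.2727, 0.0933]
orientation: [3.083, -0.598, -0.003]
contact_force: [-0.4, 0.8, -0.7]
grip_width: 0.0147
gripper_force: 22.0
clock: 42.4
tcp_pos: [0.4483, 0.279, 0.094]
orientation: [3.082, -0.603, -0.001]
contact_force: [0.7, -0.2, -0.4]
grip_width: 0.0145
gripper_force: 22.0
t 42.4 p [0.4483 0.279  0.094 ] yaw -22.13 toolz [-9.0e-04 -1.1e-03 -1.0e+00] w 0.0145 gf 22.0 F [ 0.7 -0.2 -0.4]
rtiny,.0246 shift in units of 20mm, tool xyz: [ 0.057 -0.127  3.471]
```

```bash
python3 -m crank '[[0.04,-0.05,0.3,0,0,0],[0,0,0.7,0,0,0],[0,0,0.8,0,0,0],[0,0,0.8,0,0,0],[0,0,0.5,0,0,0],[0,0,0.25,0,0,0],[0,0,0,0,0,0],[0,0,0,0,0,0],[0,0,0,0,0,0]]'
python3 go.py rtiny,.0126
python3 chk.py tiny .4503 .2809 .034
python3 - <<'E'
# where the tiny recess and the seated small weight show, in both cameras
from h import *; from bench import eyes
from scipy.optimize import least_squares
f=eyes.grab_frame("side"); P=world(f).reshape(-1,3)
for k,x,y in(("large",.583,.2257),("medium",.529,.2475),("small",.485,.2645)):
    H,hb,R,rk=W[k]; m=(P[:,2]>.034)&(P[:,2]<.02+hb-.004)&(np.hypot(P[:,0]-x,P[:,1]-y)<R+.006); q=P[m]
    print(k,least_squares(lambda c:np.hypot(q[:,0]-c[0],q[:,1]-c[1])-R,[x,y],loss="soft_l1",f_scale=.001).x.round(4),len(q))
# recess tiny by brightness: dark blob on wood in the very first top view
f=np.load("top0.npz"); P0=world(f); im=f["image"].astype(int); wood=im[:,:,0]-im[:,:,2]
for k,t,r0 in(("large",-.064,.027),("medium",-.0055,.0215),("small",.042,.016),("tiny",.0795,.01125)):
    c=np.array([.5239,.2509])+t*np.array([-.926,.377]); u,v=proj(f,np.append(c,.028)); U,V=np.meshgrid(np.arange(640),np.arange(400))
    rad=(r0+.006)*464/1.09; w=np.clip((25-wood)/25,0,1)*(np.hypot(U-u,V-v)<rad); print(k,"expected px",u.round(2),v.round(2),"seen",((U*w).sum()/w.sum()).round(2),((V*w).sum()/w.sum()).round(2),w.sum().round(1))
E
```

```text
clock: 43.3
tcp_pos: [0.4502, 0.2809, 0.0281]
orientation: [-3.082, 0.602, -0.001]
contact_force: [0.1, 0.0, -0.6]
grip_width: 0.0148
gripper_force: 22.0
t 43.3 p [0.4502 0.2809 0.0281] yaw -22.1 toolz [ 1.1e-03  7.0e-04 -1.0e+00] w 0.0148 gf 22.0 F [ 0.1  0.  -0.6]
rtiny,.0126 shift in units of 20mm, tool xyz: [ 0.005 -0.002  0.776]
side fit [0.4509 0.2799] in top frame ~ [0.4509 0.2826] 23
large [0.5838 0.2254] 128
medium [0.5293 0.2465] 44
small [0.4855 0.2648] 32
large expected px 244.09 156.71 seen 244.14 156.83 323.7
medium expected px 234.42 178.48 seen 234.49 178.47 198.6
small expected px 226.51 196.28 seen 226.61 196.13 102.3
tiny expected px 220.24 210.4 seen 220.29 210.19 45.3
```

```bash
python3 -m crank '[[0,0.02,0,0,0,0],[0,0,0.2,0,0,0],[0,0,0.2,0,0,0],[0,0,0.15,0,0,0],[0,0,0.1,0,0,0],[0,0,0.06,0,0,0],[0,0,0,0,0,0],[0,0,0,0,0,0]]'
python3 go.py rtiny,.0126
python3 chk.py tiny .4503 .2809 .028
```

```text
clock: 44.2
tcp_pos: [0.4496, 0.2802, 0.0133]
orientation: [-3.083, 0.602, -0.0]
contact_force: [-0.5, 0.4, -0.0]
grip_width: 0.0149
gripper_force: 22.0
t 44.2 p [0.4496 0.2802 0.0133] yaw -22.09 toolz [ 1.e-04  0.e+00 -1.e+00] w 0.0149 gf 22.0 F [-0.5  0.4 -0. ]
rtiny,.0126 shift in units of 20mm, tool xyz: [ 0.021 -0.043  0.036]
side fit [0.4424 0.2639] in top frame ~ [0.4424 0.2666] 11
```

```bash
python3 -m crank '[[0,0,0.035,0,0,0],[0,0,0.02,0,0,0],[0,0,0,0,0,0]]'
python3 go.py
python3 -m crank '[[0,0,0,0,0,0],[0,0,0,0,0,0],[0,0,0,0,0,0]]' 0.34
python3 -m crank '[[0,0,-0.3,0,0,0],[0,0,-0.6,0,0,0],[0,0,-0.8,0,0,0],[0,0,-1,0,0,0],[0,0,-1,0,0,0],[0,0,-1,0,0,0],[0,0,-1,0,0,0],[0,0,-0.4,0,0,0],[0,0,0,0,0,0]]'
python3 - <<'E'
from h import *; from bench import eyes
from scipy.optimize import least_squares
f=eyes.grab_frame("side"); P=world(f).reshape(-1,3); np.savez("fin.npz",**f)
for k,x,y in(("large",.583,.2257),("medium",.529,.2475),("small",.485,.2645),("tiny",.4503,.279)):
    H,hb,R,rk=W[k]; near=np.hypot(P[:,0]-x,P[:,1]-y)<R+.006; m=(P[:,2]>.034)&(P[:,2]<.02+hb-.004)&near; q=P[m]; a=P[near&(P[:,2]<.1)&(P[:,2]>.034)]
    kn=a[a[:,2]>.02+H-.009]
    print(k,least_squares(lambda c:np.hypot(q[:,0]-c[0],q[:,1]-c[1])-R,[x,y],loss="soft_l1",f_scale=.001).x.round(4),len(q),"ztop",np.percentile(a[:,2],97).round(4),"want",.02+H,"knob x mid",((kn[:,0].min()+kn[:,0].max())/2).round(4))
E
```

```text
clock: 44.55
tcp_pos: [0.4498, 0.2803, 0.0126]
orientation: [-3.083, 0.602, -0.001]
contact_force: [-0.2, -0.6, 3.9]
grip_width: 0.0143
gripper_force: 22.4
t 44.55 p [0.4498 0.2803 0.0126] yaw -22.1 toolz [ 6.e-04  3.e-04 -1.e+00] w 0.0143 gf 22.4 F [-0.2 -0.6  3.9]
clock: 44.85
tcp_pos: [0.4494, 0.2801, 0.0121]
orientation: [3.083, -0.602, -0.0]
contact_force: [0.4, 0.3, -0.9]
grip_width: 0.0292
gripper_force: 0.0
clock: 45.75
tcp_pos: [0.4503, 0.2807, 0.1358]
orientation: [-3.081, 0.602, -0.004]
contact_force: [0.8, 0.5, 1.0]
grip_width: 0.029
gripper_force: 0.0
large [0.5837 0.2256] 125 ztop 0.0779 want 0.08 knob x mid 0.5817
medium [0.5286 0.2472] 47 ztop 0.0621 want 0.065 knob x mid 0.5273
small [0.4843 0.265 ] 30 ztop 0.0608 want 0.063 knob x mid 0.4837
tiny [0.4502 0.2795] 24 ztop 0.06 want 0.0625 knob x mid 0.4491
```

All four tops are at the seated height, with the same 2–3 mm camera offset on each. The positions match the recesses, and the gripper is clear above. Handing in.

```bash
python3 -c "
from bench import r
print(r.hand_in())"
```

```text
the job is handed in; nothing more can be done
None
```

All four steel weights are back in the block, each upright and down in its own recess in order from largest to smallest; I handed the job in at about 46 s, and the last camera check measured all four at seated height and position.

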